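# Free the dish lid jammed in the slatted crate

## Robot

A 6-joint arm with a two-finger parallel gripper is mounted at the origin on a cart in front of the work surface, level with it; the furniture and walls round the work are solid. World frame = base frame: x ahead of the robot, y to its left, z up, the work surface at z = 0. Lengths are in m, angles in rad, forces in N, time in s.
With the tool pointing down it reaches from about 0.375 to 0.975 m from the base axis. Payload 3.8 kg.
Tool frame: the origin (TCP) lies midway between the tips of the shut fingers; the grasp point (between the pads) lies 19 mm behind it; z points along the fingers, y is the line along which they close (so a half turn about z gives the same grasp; the last joint's range is limited). The gripper opens to 85 mm and grips with 20 to 120 N. Pads are 22 mm wide; open, the fingers measure 114 mm over their backs; the gripper's body (76 mm by 85 mm) begins 54 mm behind the grasp point. The pads swing forward as they close: fully open they stand 13 mm farther back than shut.
Start: joints at [-1.179, 0.264, 1.604, -0, 1.274, -0.037], TCP at [0.281, -0.614, 0.231] pointing down, gripper open.
Joint ranges: [-2.63, 2.63], [-0.94, 2.18], [0.31, 2.57], [-1.31, 4.45], [0, 2.66], [-2.55, 2.55]. Speed limits (rad/s): [2.57, 2.57, 3.14, 3.14, 3.14, 3.14].

## Interface

Orientations are given as a rotation vector (axis times angle).
In Python, from workcell import bot gives the robot as it stands.
- The arm moves only by the tool step_arm, never from a script. Its argument "motion" is a list of rows, each a list of 5 numbers: the finger opening in cm, from 0 to 8.54, then the shift along the tool's x, y, z in cm, then the turn about the tool's z in degrees. In form: [[claw, dx, dy, dz, twist], ...]. A call has 1 to 20 rows; each row is the pose to reach, as a shift and turn from the pose commanded when the call began, along the tool's axes at that moment; what a row does not reach only later rows make up. A row lasts 1/10 s, in which the tool goes at most 50 mm and 8.59 degrees, less where a joint would pass 70% of its speed; a pose out of reach is approached as far as the arm can. A call with a gripper value outside its range is refused whole. The fingers move at their own pace and stop on an object; "force" is the grip in N (left out, the last holds). Time passes only in rows, so rows that repeat a pose let the fingers close. It gives the time, the measured TCP pose, the force, the opening and the grip force at its end, in the units of the state.
- bot.read_state(): the state, without advancing time (a new reading comes with each control period).
- bot.read_camera(name): name is "side" or "top"; returns (picture, depth): 420x560x3 uint8, red, green, blue; 420x560 float32, m along the optical axis (not along the pixel's ray), 0 where there is no reading.
- bot.calibration(name): a dict with "mtx" (3x3 intrinsics, pixels), "origin" and "orientation" of the camera in the world. Camera axes: x right, y up, looking along -z (the intrinsics and any distortion apply to the point x, -y, -z); pixel columns grow to the right and rows downward; lengths in m; the calibration is good to about 2 mm. A picture is of the moment at which its call begins. calibration takes no time and is no camera call.
- bot.finish_job(): hands the job in; it is judged then, once.
The state is a dict: "time": time; "q": joint angles; "joint_vel": joint speeds; "joint_torque": joint torques, N m; "tool_pos": TCP position; "tcp_rot": TCP orientation; "wrist_force": force on the tool from outside, world axes, zero at the start; "torque": the same for the moment, N m; "width": opening from 0.0 (shut) to 1.0 (fully open); "grip_force": force on a finger pad.
Only numpy, scipy, OpenCV 4.12 (cv2) and the standard library are available. Lean on these libraries where they do the work, as an engineer would, in place of code of your own. Each camera call takes 0.05 s, during which the arm holds its last target. There are 200 camera calls.

## Task

The lid of the white oblong dish has been stowed badly in the slatted wooden crate: it sits askew, with two corners poking out between the side slats, one higher than the other. Take it by its knob, which is loose and turns some way before the lid follows, turn the lid square with the crate and level so that its corners come free, and lift it out without forcing it against the thin slats. Then set the lid on the dish, lying flat down in the recess of the rim, let go of it, and leave the jars, the mug and the other things as they stand.

Things in the scene. Friction and masses are not known exactly. Their poses are not given: they have to be found in the camera images.
- lid: white stoneware lid, about 0.35 kg: flat plate 150 x 90 x 9 mm (its x, y, z) with a round knob in the middle. Origin: centre of the plate's underside; z is the plate's normal, towards the knob. At the start tilted about 16 degrees about the crate's long axis and turned about 24 degrees in its own plane; one corner sticks out through a lower gap, the one diagonally across through an upper gap
- lid_knob (a point): middle of the lid's knob, 36 mm above the plate's underside; axes as the lid's. The knob is an upright cylinder 26 mm across, 23 to 47 mm above the underside, on a stem 16 mm across. Loose on its screw, it has 29 degrees of idle turn in all (unseen, anywhere within it at the start) before it takes the lid along. Turning the pinched lid takes 0.3 to 0.8 N m, so grip firmly
- crate: slatted wooden crate, open on top, 204 x 110 x 84 mm, held firmly on 5 mm suction feet. Origin: centre of its underside, on the feet; x along its length, z up. Each long side has three slats 8 mm thick, at heights 2 to 24, 33.5 to 54 and 63.5 to 84 mm. The slats over the caught corners bend up 2 mm and pinch each with about 5 N; a hard pull would break them
- crate_mouth (a point): centre of the crate's opening, 84 mm above its underside; axes as the crate's. Inside the crate is 184 mm (x) by 94 mm (y) down to a floor 8 mm thick. A level lid square with the crate has 2 mm to spare at each long side and 17 mm at each end, so inside the crate a freed lid can only turn about 1.5 degrees either way before it stops against the slats
- dish: loose white oblong stoneware dish, about 0.9 kg, open on top. Origin: centre of its underside; x along its length, z up. Outside 168 x 108 mm, with a lug at each end (210 mm over the lugs); rim top 58 mm high
- dish_seat (a point): centre of the lid's seat in the dish's rim, 50 mm above the dish's underside; axes as the dish's. The rim has a recess 158 mm (x) by 98 mm (y), 8 mm deep, with a ledge 9 mm wide at this height all round; the lid's underside lies on the ledge, its length along the dish's, either way round, with 4 mm of play on every side
- spice_jar: spice jar with a black cap, 41 mm across, 105 mm tall, standing loose behind and between crate and dish; origin: centre of its underside; not to be knocked about
- drops: small brown dropper bottle with a white cap, 32 mm across, 63 mm tall, standing loose in front of and between crate and dish; origin: centre of its underside; not to be knocked about
- nut_jar: jar with a red lid, 66 mm across, 104 mm tall, standing loose behind the work; origin: centre of its underside; not to be knocked about. To its right, at y below -0.22, a black mesh guard stands some 200 mm high in the sink
- mug: white dotted mug, 82 mm across, 91 mm tall, standing loose behind the work; origin: at its underside; not to be knocked about. The side of a tall fridge rises on the left, from y of about 0.36 on

How it is judged:
On the way:
1. the lid has been lifted clear of the crate (z of lid in the frame of crate above 0.088 m), for 0.1 s.
At the end, for the whole second after the job is handed in: the lid lies at rest, knob up and level within 2 degrees, in the recess of the dish's rim: underside within 3 mm of the ledge, centre within 9 mm of the dish's, lengths aligned within 7 degrees; the dish stands upright on the worktop (z of lid in the frame of dish between 0.047 and 0.053 m and horizontal distance between lid and dish below 0.009 m and angle between the x axis of lid and the x axis of dish, either way round below 0.12 rad and angle between each of lid, dish's own z axis and vertical below 0.04 rad and linear speed of lid below 0.02 m/s and height (world z) of dish below 0.005 m); the robot touches nothing.
It fails at once if the lid is forced against the crate (more than 60 N) (contact force between lid and crate above 60 N).
It fails at once if a jar, the little bottle or the mug is shifted by more than 40 mm or knocked over (distance of any of spice_jar, drops, nut_jar, mug from where it was at the start of the episode above 0.04 m or angle between any of spice_jar, drops, nut_jar, mug's own z axis and vertical above 0.5 rad).
It also fails if it takes over 72 s, if anything falls off the work surface, if the arm or the gripper's body presses on something with over 40 N, if the wrist force passes 120 N, or if a joint passes its speed limit or range.

## Working session

There is one attempt and no reset: what is moved stays moved. The work goes in short steps, Python scripts to look and compute and a tool call to move; the robot and the scene stay as the last step left them, time stands still between calls to the robot, and variables do not carry over. Pictures are saved under pics/ and viewed, at most 11 in all, crops included, and the job is handed in when it is done.

Besides the shell and the picture viewer there is one more tool, called after ">>>" by a JSON object that holds its "method" and its "body", one argument or row to a line. step_arm: Moves the arm, as the interface text tells. Its arguments: {"type":"object","properties":{"motion":{"type":"array","items":{"type":"array","items":{"type":"number"}}},"force":{"type":"number"}},"required":["motion"]}

```bash
mkdir -p pics
cat > h.py <<'E'
import numpy as np, cv2
from workcell import bot
from scipy.spatial.transform import Rotation as R
def rot(o):
    o=np.array(o,float)
    return o if o.shape==(3,3) else (R.from_rotvec(o).as_matrix() if o.size==3 else R.from_quat(o).as_matrix())
def shot(n):
    p,d=bot.read_camera(n); return p,d,bot.calibration(n)
def cloud(d,c):
    K=np.array(c["mtx"]); v,u=np.mgrid[:d.shape[0],:d.shape[1]]
    x=(u-K[0,2])/K[0,0]*d; y=(v-K[1,2])/K[1,1]*d
    P=np.stack([x,-y,-d],-1)@rot(c["orientation"]).T+np.array(c["origin"])
    P[d==0]=np.nan
    return P
E
python3 - <<'E'
from h import *
for n in("side","top"):
    p,d,c=shot(n); print(n,c)
    np.savez(f"/tmp/{n}.npz",p=p,d=d,P=cloud(d,c))
    cv2.imwrite(f"pics/{n}0.png",p[:,:,::-1])
print(bot.read_state())
E
```

```text
side {'mtx': array([[477.5377459 ,   0.        , 280.52165214],
       [  0.        , 477.5377459 , 205.36573868],
       [  0.        ,   0.        ,   1.        ]]), 'origin': array([ 0.50799254, -0.7225634 ,  0.70406836]), 'orientation': array([ 0.87441664, -0.00104671, -0.03078178])}
top {'mtx': array([[425.21089707,   0.        , 287.49089351],
       [  0.        , 425.21089707, 207.70378719],
       [  0.        ,   0.        ,   1.        ]]), 'origin': array([0.47562401, 0.03138462, 0.93153961]), 'orientation': array([ 0.05197914, -0.05026298, -1.56387901])}
{'time': 0.1, 'q': array([-1.17883783e+00,  2.64718740e-01,  1.60526741e+00, -2.24392319e-05,
        1.27373575e+00, -3.68936618e-02]), 'joint_vel': array([ 0.00165069, -0.00144115, -0.0021975 ,  0.00021178, -0.00011703,
       -0.00033355]), 'joint_torque': array([ 8.28764660e-04, -5.16708076e+01, -3.68590736e+01, -4.97930819e-05,
        6.33009797e-03, -1.62198063e-05]), 'tool_pos': array([ 0.28041581, -0.61324039,  0.23004279]), 'tcp_rot': array([-3.06759968e+00, -6.68054045e-01,  6.23411005e-04]), 'wrist_force': array([-0.31370581, -0.86497058,  0.22570046]), 'torque': array([ 0.04663591,  0.03632029, -0.01922538]), 'grip_force': 0.0, 'width': 1.0003938716986456}
```

View pics/side0.png

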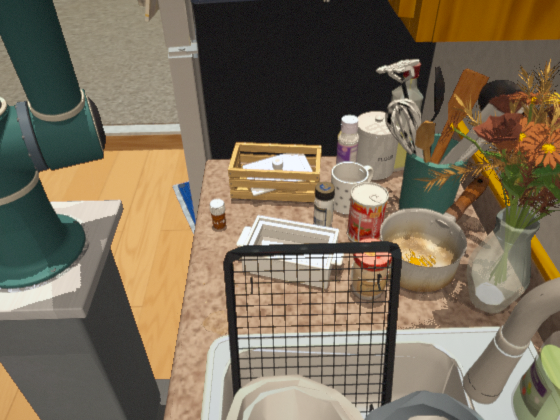

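View pics/top0.png

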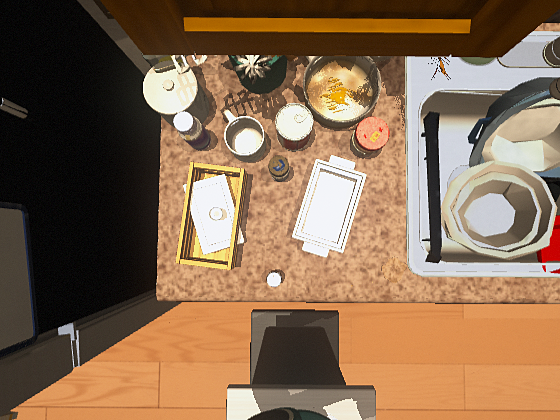

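Side view: the crate is at (276,175), the dish at (292,250) and the lid knob at about (278,165). Top view: the crate is centred at about (212,215), the knob at (217,214), the dish at (330,205), the dropper at (275,279) and the spice jar at (279,167).

Run:
```python
from h import *
T=np.load("/tmp/top.npz");p,P=T["p"],T["P"]; hsv=cv2.cvtColor(p,cv2.COLOR_RGB2HSV)
z=P[...,2]; v,u=np.mgrid[:420,:560]
print("table z",np.nanmedian(z[265:290,170:250]),"knob",P[208:220:4,212:224:4].round(4).tolist())
def rect(m,n):
    m=m&np.isfinite(z); q=P[m]; r=cv2.minAreaRect((q[:,:2]*1000).astype(np.float32)); print(n,m.sum(),"centre/size/ang",np.round(r,1) if 0 else r,"z",np.median(q[:,2]))
boxC=(u>165)&(u<255)&(v>150)&(v<280)
rect(boxC&(z>.082)&(z<.097)&(hsv[...,1]>90),"crate rim")
boxD=(u>285)&(u<375)&(v>145)&(v<265)
rect(boxD&(z>.052)&(z<.066),"dish rim")
rect(boxD&(z>.044)&(z<.054),"ledge")
rect(boxD&(z>.03)&(z<.046),"dish lugs")
w=boxC&(hsv[...,1]<50)&(hsv[...,2]>150)&np.isfinite(z)
print("white z pct",np.percentile(z[w],[1,10,50,90,99]))
near=np.hypot(u-217,v-214)<14
m=w&~near&(z>.02)
q=P[m]; 
for _ in range(5):
    c=q.mean(0); n=np.linalg.svd(q-c)[2][2]; n*=np.sign(n[2]); e=(q-c)@n; q=q[abs(e)<max(.003,1.5*e.std())]
print("lid plane n",n,"c",c,"tilt",np.degrees(np.arccos(n[2])),len(q),e.std())
x=np.array([1,0,0])-n*n[0]; x/=np.linalg.norm(x); y=np.cross(n,x)
r=cv2.minAreaRect(np.c_[(q-c)@x,(q-c)@y].astype(np.float32)*1000); print("lid rect",r, "centre",c+x*r[0][0]/1e3+y*r[0][1]/1e3)
k=P[near&w&(((P-c)@n)>.03)]; print("knob top",np.median(k,0),k.mean(0),len(k), np.ptp(k,0))
for nm,(a,b) in dict(spice=(279,167),drops=(275,279),nut=(372,134),mug=(244,135)).items(): print(nm,np.nanmedian(P[b-3:b+4,a-3:a+4].reshape(-1,3),0))
cv2.imwrite("pics/crop1.png",cv2.resize(p[145:290,160:380,::-1],None,fx=3.6,fy=3.6,interpolation=cv2.INTER_CUBIC))
S=np.load("/tmp/side.npz");cv2.imwrite("pics/crop2.png",cv2.resize(S["p"][110:290,190:400,::-1],None,fx=3.3,fy=3.3,interpolation=cv2.INTER_CUBIC))
```

```text
table z 6.736799229645207e-05 knob [[[0.5293, 0.183, 0.0858], [0.529, 0.1742, 0.0907], [0.5313, 0.1719, 0.0555]], [[0.521, 0.1818, 0.0917], [0.5209, 0.1735, 0.0938], [0.5213, 0.1665, 0.0881]], [[0.513, 0.1817, 0.0914], [0.5131, 0.1739, 0.0906], [0.5133, 0.1663, 0.0885]]]
crate rim 1390 centre/size/ang ((515.435546875, 186.74624633789062), (110.4212875366211, 204.1983184814453), 83.09712219238281) z 0.0893584619742403
dish rim 1000 centre/size/ang ((562.0848999023438, -35.45780944824219), (158.96058654785156, 234.29129028320312), 72.61376190185547) z 0.057677134601464286
ledge 1546 centre/size/ang ((562.7974853515625, -29.12689208984375), (170.7491912841797, 240.80117797851562), 72.23126983642578) z 0.04949481341682166
dish lugs 158 centre/size/ang ((568.9866943359375, -20.49707794189453), (174.1217041015625, 244.08432006835938), 68.17204284667969) z 0.042173349802986426
white z pct [0.0107632  0.04629456 0.05703775 0.06747701 0.09200932]
lid plane n [-0.03421828 -0.27718348  0.96020749] c [0.52173583 0.18913476 0.05644699] tilt 16.217691890896916 1867 0.0014534681433297685
lid rect ((-2.0834693908691406, -4.9427032470703125), (148.54273986816406, 88.74166870117188), 17.207124710083008) centre [0.51965358 0.18440573 0.05500765]
knob top [0.51894477 0.1738976  0.09013714] [0.51868853 0.17414824 0.08999798] 131 [0.02411395 0.0233074  0.01304616]
spice [0.60936922 0.04960599 0.10548792]
drops [0.38751624 0.05688435 0.06409537]
nut [ 0.67634284 -0.13300708  0.10411616]
mug [0.69565887 0.12933487 0.00802399]
```

View pics/crop1.png

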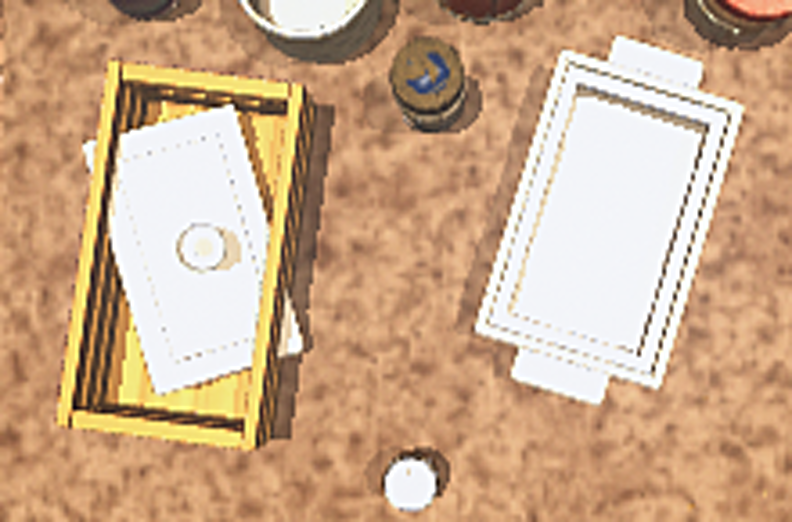

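View pics/crop2.png

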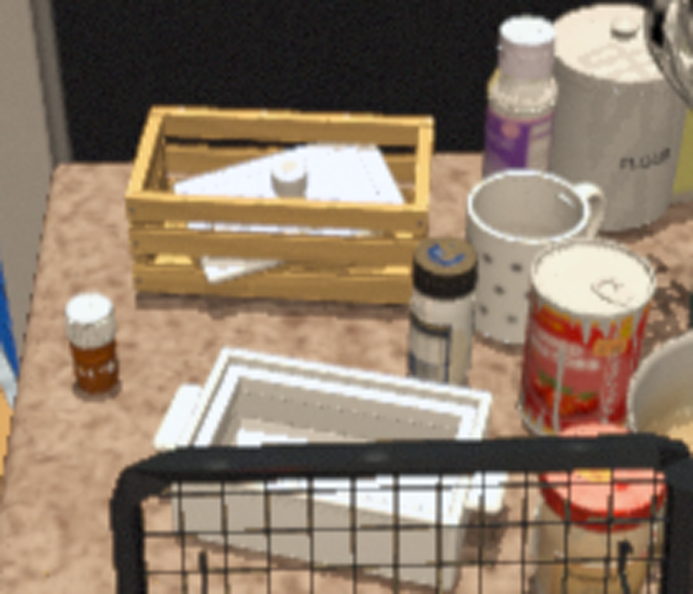

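Top crop: the lid's far-left corner sticks out through the upper gap at (95,155), and its near-right corner through the lower gap at (295,345). The dish rim is clean. The side crop shows the low corner at (225,268), and nothing crosses the crate mouth. Next I'll work out the approach and get a better dish pose.

```bash
cat >> h.py <<'E'
def go(x,y,z,yaw,s=None):
    """shift in tool cm and twist (deg) to bring the TCP to x,y,z with closing line at yaw"""
    s=s or bot.read_state(); M=R.from_rotvec(s["tcp_rot"]).as_matrix()
    d=M.T@(np.array([x,y,z])-s["tool_pos"])*100
    cur=np.degrees(np.arctan2(M[1,1],M[0,1])); t=-((yaw-cur+90)%180-90)
    print("d",d.round(2),"twist",round(t,1),"closing yaw",round(cur,1),"tilt",np.degrees(np.arccos(-M[2,2])).round(2))
E
python3 - <<'E'
from h import *
go(.5187,.1758,.38,17)
T=np.load("/tmp/top.npz");p,P=T["p"],T["P"]; hsv=cv2.cvtColor(p,cv2.COLOR_RGB2HSV);z=P[...,2]; v,u=np.mgrid[:420,:560]
m=((u>285)&(u<375)&(v>148)&(v<262)&(z>.053)&(z<.063)&(hsv[...,1]<60)).astype(np.uint8)
n,l,st,_=cv2.connectedComponentsWithStats(m); k=1+st[1:,4].argmax(); q=P[l==k]; print(st[1:,4])
print("rim",cv2.minAreaRect((q[:,:2]*1000).astype(np.float32)),np.median(q[:,2]))
E
```

```text
d [ 54.48 -61.88 -14.86] twist -82.4 closing yaw -65.4 tilt 0.12
[  1   1 751   1   2   1   1   1   1   1   1   2   1   1   1]
rim ((538.964111328125, -53.10539245605469), (110.27083587646484, 171.031494140625), 73.01093292236328) 0.058066598417924165
```

>>> {"method": "step_arm", "body": {
  "motion": [
    [5, 0, 0, -5, 0],
    [5, 0, 0, -10, 0],
    [5, 0, 0, -15, 0],
    [5, 0, 0, -15, 0]
  ],
  "force": 80
}}

```text
time: 0.5
tool_pos: [0.2818, -0.6166, 0.3916]
tcp_rot: [3.055, 0.665, 0.004]
wrist_force: [0.1, -0.3, 0.8]
width: 0.584
grip_force: 0.0
```

>>> {"method": "step_arm", "body": {
  "motion": [
    [4.6, 2.7, -3.1, 0, -4.1],
    [4.6, 5.4, -6.2, 0, -8.2],
    [4.6, 8.2, -9.3, 0, -12.4],
    [4.6, 10.9, -12.4, 0, -16.5],
    [4.6, 13.6, -15.5, 0, -20.6],
    [4.6, 16.3, -18.6, 0, -24.7],
    [4.6, 19.1, -21.7, 0, -28.8],
    [4.6, 21.8, -24.8, 0, -33],
    [4.6, 24.5, -27.8, 0, -37.1],
    [4.6, 27.2, -30.9, 0, -41.2],
    [4.6, 30, -34, 0, -45.3],
    [4.6, 32.7, -37.1, 0, -49.4],
    [4.6, 35.4, -40.2, 0, -53.6],
    [4.6, 38.1, -43.3, 0, -57.7],
    [4.6, 40.9, -46.4, 0, -61.8],
    [4.6, 43.6, -49.5, 0, -65.9],
    [4.6, 46.3, -52.6, 0, -70],
    [4.6, 49, -55.7, 0, -74.2],
    [4.6, 51.8, -58.8, 0, -78.3],
    [4.6, 54.5, -61.9, 0, -82.4]
  ]
}}

```text
time: 2.5
tool_pos: [0.5189, 0.1774, 0.3806]
tcp_rot: [-1.865, -2.528, 0.001]
wrist_force: [1.5, -1.4, -0.6]
width: 0.538
grip_force: 0.0
```

>>> {"method": "step_arm", "body": {
  "motion": [
    [4.6, 0, 0, 3, 0],
    [4.6, 0, 0, 7, 0],
    [4.6, 0, 0, 12, 0],
    [4.6, 0, 0, 17, 0],
    [4.6, 0, 0, 20, 0],
    [4.6, 0, 0, 21, 0],
    [4.6, 0, 0, 21, 0],
    [4.6, 0, 0, 21, 0]
  ]
}}

```text
time: 3.3
tool_pos: [0.5202, 0.176, 0.1731]
tcp_rot: [1.868, 2.523, 0.003]
wrist_force: [0.2, 0.1, 0.5]
width: 0.537
grip_force: 0.0
```

Run:
```python
from h import *
go(.5187,.1758,.065,17); s=bot.read_state(); print(s["tool_pos"],s["q"],s["width"])
p,d,c=shot("side"); q,e,c=shot("top")
a=cv2.resize(p[100:220,200:360,::-1],(640,480)); cv2.imwrite("pics/s1.png",np.hstack([cv2.resize(p[90:220,200:330,::-1],(400,400)),cv2.resize(q[150:280,160:290,::-1],(400,400))]))
```

```text
d [ 0.02 -0.18 10.81] twist -0.0 closing yaw 17.0 tilt 0.16
[0.52024277 0.17601758 0.17307964] [ 2.80888767e-01  6.97895825e-02  1.93972065e+00  9.58757009e-06
  1.12932362e+00 -1.52022287e-02] 0.5370231933639118
```

View pics/s1.png

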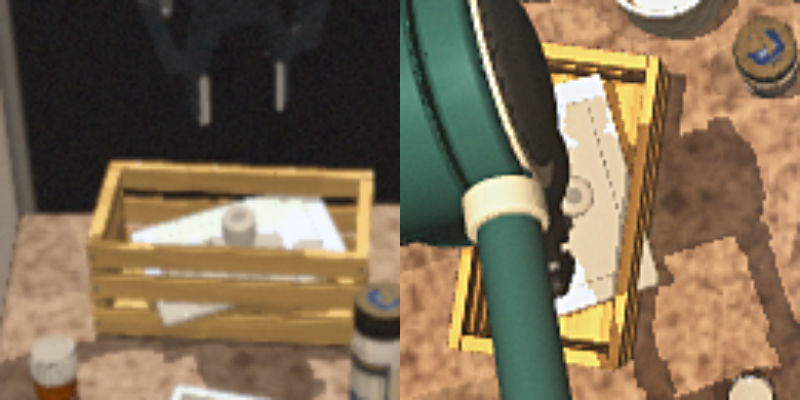

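The open fingers straddle the knob: fingers at (205,100) and (280,90), knob at (238,225) in the left half. I'll descend and close.

>>> {"method": "step_arm", "body": {
  "motion": [
    [4.6, 0, -0.2, 4, 0],
    [4.6, 0, -0.2, 7, 0],
    [4.6, 0, -0.2, 9, 0],
    [4.6, 0, -0.2, 10, 0],
    [4.6, 0, -0.2, 10.5, 0],
    [4.6, 0, -0.2, 10.8, 0],
    [4.6, 0, -0.2, 10.8, 0]
  ]
}}

```text
time: 4.1
tool_pos: [0.5181, 0.1754, 0.0644]
tcp_rot: [1.869, 2.524, 0.003]
wrist_force: [0.0, 0.1, 0.5]
width: 0.538
grip_force: 0.0
```

>>> {"method": "step_arm", "body": {
  "motion": [
    [3.6, 0, 0, 0, 0],
    [3.0, 0, 0, 0, 0],
    [2.2, 0, 0, 0, 0],
    [2.0, 0, 0, 0, 0],
    [2.0, 0, 0, 0, 0],
    [2.0, 0, 0, 0, 0]
  ],
  "force": 80
}}

```text
time: 4.7
tool_pos: [0.5194, 0.1756, 0.065]
tcp_rot: [1.868, 2.522, 0.006]
wrist_force: [3.0, -0.5, 6.6]
width: 0.284
grip_force: 78.4
```

>>> {"method": "step_arm", "body": {
  "motion": [
    [2, 0, 0, 0, 3],
    [2, 0, 0, 0, 6],
    [2, 0, 0, 0, 9],
    [2, 0, 0, 0, 12],
    [2, 0, 0, 0, 12]
  ]
}}

```text
time: 5.2
tool_pos: [0.5182, 0.1758, 0.065]
tcp_rot: [2.124, 2.314, 0.004]
wrist_force: [1.8, 0.2, 7.9]
width: 0.279
grip_force: 77.8
```

```bash
cat >> h.py <<'E'
def look(name=None):
    s=bot.read_state(); print("t",s["time"],"pos",s["tool_pos"].round(4),"F",s["wrist_force"].round(1),"M",s["torque"].round(2),"w",round(s["width"],3),"g",round(s["grip_force"],1))
    p,d,c=shot("top"); P=cloud(d,c); hsv=cv2.cvtColor(p,cv2.COLOR_RGB2HSV); v,u=np.mgrid[:420,:560]; z=P[...,2]
    # white points within the crate box (crate frame)
    a=np.radians(-6.9); C=np.array([.5154,.1867]); D=P[...,:2]-C
    cx=D[...,0]*np.cos(a)+D[...,1]*np.sin(a); cy=-D[...,0]*np.sin(a)+D[...,1]*np.cos(a)
    m=(hsv[...,1]<70)&(hsv[...,2]>90)&(abs(cx)<.09)&(abs(cy)<.044)&(z<.085)&(z>.012)
    q=np.c_[cx[m],cy[m],z[m]]; 
    for _ in range(6):
        c0=np.median(q,0); n=np.linalg.svd(q-c0)[2][2]; n*=np.sign(n[2]); e=(q-c0)@n; q=q[abs(e)<max(.003,1.5*e.std())]
    print("lid n in crate",n.round(3),len(q),"c",c0.round(4),"rect",cv2.minAreaRect((q[:,:2]*1000).astype(np.float32)))
    g=shot("side")[0]
    if name: cv2.imwrite(f"pics/{name}.png",np.hstack([cv2.resize(g[90:220,200:330,::-1],(400,400)),cv2.resize(p[150:280,160:290,::-1],(400,400))]))
    return P,p
E
python3 -c "
from h import *
look()"
```

```text
t 5.2 pos [0.5182 0.1758 0.065 ] F [1.8 0.2 7.9] M [0.21 0.1  0.06] w 0.279 g 77.8
lid n in crate [-0.001 -0.239  0.971] 463 c [-0.0141 -0.0276  0.048 ] rect ((5.271392822265625, -7.45977783203125), (66.16685485839844, 167.7689666748047), 89.68334197998047)
```

>>> {"method": "step_arm", "body": {
  "motion": [
    [2, 0, 0, 0, 3],
    [2, 0, 0, 0, 6],
    [2, 0, 0, 0, 8],
    [2, 0, 0, 0, 8]
  ]
}}

```text
time: 5.7
tool_pos: [0.5178, 0.176, 0.0637]
tcp_rot: [2.279, 2.163, 0.004]
wrist_force: [2.4, 3.9, 0.8]
width: 0.279
grip_force: 81.7
```

```bash
python3 -c "
from h import *
look()"
```

```text
t 5.7 pos [0.5178 0.176  0.0637] F [2.4 3.9 0.8] M [ 0.85 -0.94  0.36] w 0.279 g 81.7
lid n in crate [ 0.02  -0.244  0.969] 432 c [-0.0049 -0.0279  0.0478] rect ((3.686126708984375, -7.239997863769531), (167.46812438964844, 66.86632537841797), 0.4028741121292114)
```

>>> {"method": "step_arm", "body": {
  "motion": [
    [2, 0, 0, 0, 3],
    [2, 0, 0, 0, 6],
    [2, 0, 0, 0, 8],
    [2, 0, 0, 0, 8]
  ]
}}

```text
time: 6.2
tool_pos: [0.516, 0.1745, 0.0631]
tcp_rot: [-2.422, -2.0, 0.004]
wrist_force: [-0.6, -0.6, 4.0]
width: 0.275
grip_force: 82.0
```

```bash
python3 -c "
from h import *
look('s2')"
```

```text
t 6.2 pos [0.516  0.1745 0.0631] F [-0.6 -0.6  4. ] M [0.15 0.13 0.7 ] w 0.275 g 82.0
lid n in crate [ 0.    -0.231  0.973] 484 c [ 0.0026 -0.0294  0.0476] rect ((2.8989410400390625, -6.5942230224609375), (68.54092407226562, 164.41419982910156), 89.86344146728516)
```

View pics/s2.png

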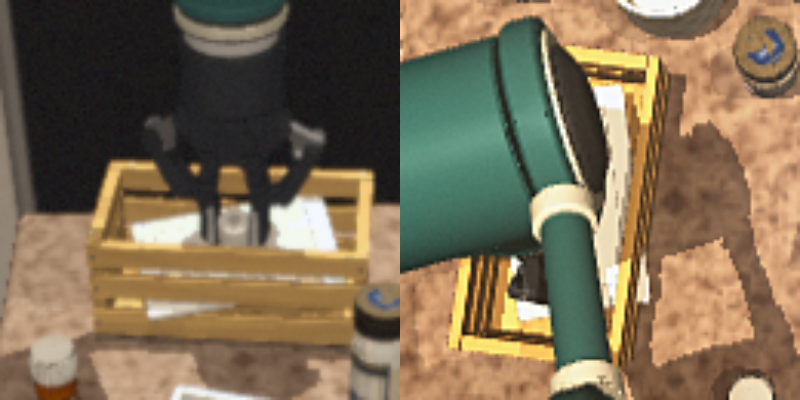

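The lid is following: its far edge in the top view, (585,88) to (620,85), is now nearly level. About 12° remains, so I'll continue.

>>> {"method": "step_arm", "body": {
  "motion": [
    [2, 0, 0, 0, 2],
    [2, 0, 0, 0, 4],
    [2, 0, 0, 0, 6],
    [2, 0, 0, 0, 6]
  ]
}}

```text
time: 6.7
tool_pos: [0.5169, 0.1739, 0.0629]
tcp_rot: [2.523, 1.869, -0.002]
wrist_force: [2.9, -3.2, 1.5]
width: 0.279
grip_force: 81.7
```

```bash
python3 -c "
from h import *
look()"
```

```text
t 6.7 pos [0.5169 0.1739 0.0629] F [ 2.9 -3.2  1.5] M [-0.66 -0.26  0.41] w 0.279 g 81.7
lid n in crate [-0.02  -0.198  0.98 ] 480 c [ 0.0097 -0.0312  0.048 ] rect ((3.113525390625, -5.317157745361328), (71.51915740966797, 158.80540466308594), 89.97303771972656)
```

>>> {"method": "step_arm", "body": {
  "motion": [
    [2, 0, 0, 0, 2],
    [2, 0, 0, 0, 4],
    [2, 0, 0, 0, 4]
  ]
}}

```text
time: 7.1
tool_pos: [0.5172, 0.1751, 0.0628]
tcp_rot: [-2.589, -1.779, -0.0]
wrist_force: [4.0, 0.6, -1.7]
width: 0.279
grip_force: 81.4
```

```bash
python3 -c "
from h import *
look('s3')"
```

```text
t 7.1 pos [0.5172 0.1751 0.0628] F [ 4.   0.6 -1.7] M [-0.03 -0.36  0.39] w 0.279 g 81.4
lid n in crate [-0.038 -0.2    0.979] 460 c [ 0.0056 -0.0304  0.0482] rect ((3.9822158813476562, -3.4634933471679688), (74.83487701416016, 153.70606994628906), 89.66535186767578)
```

View pics/s3.png

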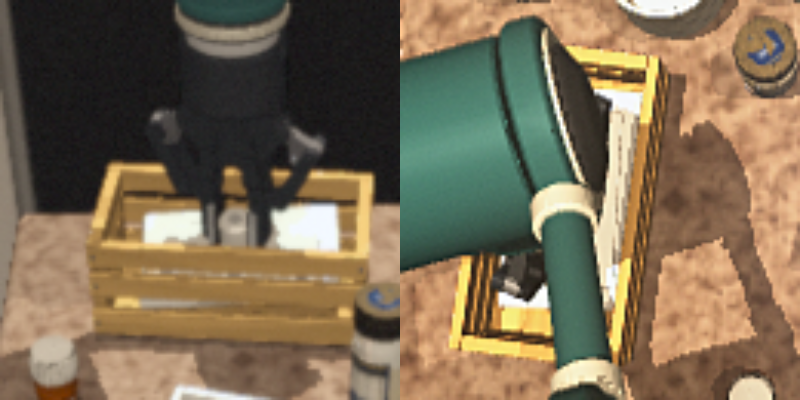

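The corners are almost all in. The lid's right edge, (635,110) to (610,300), is about 2.5° short of the crate's.

>>> {"method": "step_arm", "body": {
  "motion": [
    [2, 0, 0, 0, 1.5],
    [2, 0, 0, 0, 2.5],
    [2, 0, 0, 0, 2.5]
  ]
}}

```text
time: 7.5
tool_pos: [0.5164, 0.1759, 0.0628]
tcp_rot: [-2.627, -1.719, 0.0]
wrist_force: [1.5, 4.2, -2.3]
width: 0.275
grip_force: 81.2
```

```bash
python3 -c "
from h import *
look()
go(.5172,.1751,.0628,-6.9)"
```

```text
t 7.5 pos [0.5164 0.1759 0.0628] F [ 1.5  4.2 -2.3] M [ 0.77 -0.41  0.02] w 0.275 g 81.2
lid n in crate [-0.056 -0.187  0.981] 340 c [ 0.0093 -0.0288  0.0496] rect ((3.737823486328125, -2.1674232482910156), (77.91801452636719, 150.8043670654297), 88.02290344238281)
d [-0.03  0.1   0.  ] twist -16.7 closing yaw -23.6 tilt 0.1
```

The torque has fallen to about 0, so the lid is free. I'll turn the knob back through its idle range so the closing line lies along the crate, shift toward the crate's centre, and lower the lid to the floor to level it.

>>> {"method": "step_arm", "body": {
  "motion": [
    [2, 0.2, -0.06, 0, -4],
    [2, 0.38, -0.12, 0, -9],
    [2, 0.38, -0.12, 0, -14],
    [2, 0.38, -0.12, 0, -16.5],
    [2, 0.38, -0.12, 0, -16.5]
  ]
}}

```text
time: 8.1
tool_pos: [0.5154, 0.1781, 0.0618]
tcp_rot: [-2.352, -2.08, 0.007]
wrist_force: [0.3, -0.7, -5.5]
width: 0.28
grip_force: 81.0
```

```bash
python3 -c "
from h import *
look()"
```

```text
t 8.1 pos [0.5154 0.1781 0.0618] F [ 0.3 -0.7 -5.5] M [-0.07 -0.12  0.04] w 0.28 g 81.0
lid n in crate [ 0.006 -0.235  0.972] 681 c [-0.0001 -0.026   0.0464] rect ((0.21942138671875, -0.2782096862792969), (80.17744445800781, 151.9291229248047), 89.62935638427734)
```

>>> {"method": "step_arm", "body": {
  "motion": [
    [2, 0, 0, 0.4, 0],
    [2, 0, 0, 0.8, 0],
    [2, 0, 0, 1.2, 0],
    [2, 0, 0, 1.2, 0]
  ]
}}

```text
time: 8.6
tool_pos: [0.5168, 0.1789, 0.0504]
tcp_rot: [-2.353, -2.08, 0.002]
wrist_force: [-0.1, 0.1, -4.0]
width: 0.277
grip_force: 81.2
```

```bash
python3 -c "
from h import *
look('s4')"
```

```text
t 8.6 pos [0.5168 0.1789 0.0504] F [-0.1  0.1 -4. ] M [-0.06  0.    0.03] w 0.277 g 81.2
lid n in crate [ 0.007 -0.221  0.975] 595 c [-0.0028 -0.0243  0.036 ] rect ((2.0392532348632812, 1.2732925415039062), (150.44110107421875, 81.3087158203125), 0.10592824965715408)
```

View pics/s4.png

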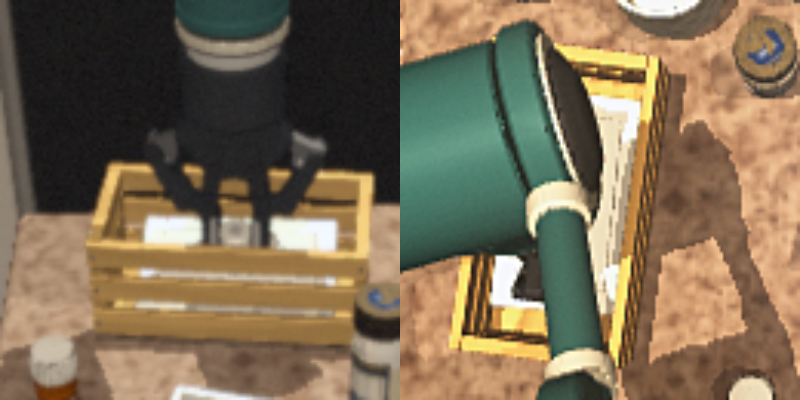

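The lid is square and hangs free (4 N) at about 13° tilt. I'll lower it to the floor, then release so it lies flat.

>>> {"method": "step_arm", "body": {
  "motion": [
    [2, 0.1, 0, 0.3, 0],
    [2, 0.2, 0, 0.6, 0],
    [2, 0.3, 0, 0.9, 0],
    [2, 0.3, 0, 1.1, 0],
    [2, 0.3, 0, 1.1, 0]
  ]
}}

```text
time: 9.2
tool_pos: [0.5184, 0.1827, 0.042]
tcp_rot: [-2.353, -2.081, -0.001]
wrist_force: [-4.6, 0.4, 7.7]
width: 0.271
grip_force: 82.7
```

>>> {"method": "step_arm", "body": {
  "motion": [
    [2, 0.1, 0, 0.2, 0],
    [2, 0.2, 0, 0.4, 0],
    [2, 0.3, 0, 0.5, 0],
    [2, 0.3, 0, 0.5, 0]
  ],
  "force": 25
}}

```text
time: 9.6
tool_pos: [0.5195, 0.1846, 0.0398]
tcp_rot: [2.351, 2.081, 0.0]
wrist_force: [-10.2, -7.8, 25.9]
width: 0.273
grip_force: 86.2
```

```bash
python3 -c "
from h import *
look()"
```

```text
t 9.6 pos [0.5195 0.1846 0.0398] F [-10.2  -7.8  25.9] M [-1.42  1.62 -0.06] w 0.273 g 86.2
lid n in crate [-0.002 -0.165  0.986] 789 c [-0.0011 -0.0209  0.0273] rect ((3.6140213012695312, 2.870532989501953), (148.5867919921875, 82.36279296875), 0.05421355366706848)
```

Vertical force has risen to 26 N, so I'll stop pressing and open the fingers.

>>> {"method": "step_arm", "body": {
  "motion": [
    [3.0, 0, 0, -0.2, 0],
    [3.6, 0, 0, -0.2, 0],
    [4.2, 0, 0, -0.2, 0],
    [4.2, 0, 0, -0.2, 0],
    [4.2, 0, 0, -0.2, 0]
  ]
}}

```text
time: 10.2
tool_pos: [0.5179, 0.185, 0.0368]
tcp_rot: [-2.353, -2.081, 0.001]
wrist_force: [-0.8, 0.1, 0.1]
width: 0.492
grip_force: 0.0
```

```bash
python3 -c "
from h import *
P,p=look()
go(.5154,.1867,.034,-6.9)"
```

```text
t 10.2 pos [0.5179 0.185  0.0368] F [-0.8  0.1  0.1] M [ 0.   -0.    0.04] w 0.492 g 0.0
lid n in crate [-0.    -0.168  0.986] 755 c [ 0.005  -0.022   0.0271] rect ((3.95684814453125, 2.8268394470214844), (148.2523651123047, 82.53929901123047), 0.17907549440860748)
d [ 0.14 -0.28  0.29] twist -0.1 closing yaw -7.0 tilt 0.04
```

The lid is still tilted about 10°. Its +y edge is at about y = +50 mm in the crate, so it's resting on the lower slat. I'll regrip lightly, slide it about 6 mm toward -y and release.

>>> {"method": "step_arm", "body": {
  "motion": [
    [4.2, 0.25, 0, 0, 0],
    [3, 0.25, 0, 0, 0],
    [2, 0.25, 0, 0, 0],
    [2, 0.25, 0, 0, 0],
    [2, 0.25, 0, 0, 0]
  ],
  "force": 25
}}

```text
time: 10.8
tool_pos: [0.5188, 0.1877, 0.0375]
tcp_rot: [2.353, 2.081, 0.001]
wrist_force: [0.7, 0.6, 0.6]
width: 0.292
grip_force: 24.6
```

>>> {"method": "step_arm", "body": {
  "motion": [
    [2, -0.2, 0, 0, 0],
    [2, -0.4, 0, 0, 0],
    [2, -0.6, 0, 0, 0],
    [2, -0.65, 0, 0, 0],
    [2, -0.65, 0, 0, 0]
  ]
}}

```text
time: 11.3
tool_pos: [0.5175, 0.1819, 0.0375]
tcp_rot: [-2.353, -2.079, -0.002]
wrist_force: [-1.2, 4.8, 1.0]
width: 0.297
grip_force: 24.8
```

```bash
python3 -c "
from h import *
P,p=look()
go(.5154,.1867,.034,-6.9)"
```

```text
t 11.3 pos [0.5175 0.1819 0.0375] F [-1.2  4.8  1. ] M [0.85 0.18 0.01] w 0.297 g 24.8
lid n in crate [ 0.001 -0.153  0.988] 683 c [-0.001  -0.0251  0.0276] rect ((2.424774169921875, 1.2448310852050781), (79.77935028076172, 148.8762664794922), 89.955810546875)
d [ 0.44 -0.27  0.35] twist -0.2 closing yaw -7.1 tilt 0.11
```

>>> {"method": "step_arm", "body": {
  "motion": [
    [3.0, 0.1, 0, 0, 0],
    [4.2, 0.2, 0, 0, 0],
    [4.2, 0.2, 0, 0, 0],
    [4.2, 0.2, 0, 0, 0]
  ]
}}

```text
time: 11.8
tool_pos: [0.5179, 0.1828, 0.0372]
tcp_rot: [2.353, 2.081, -0.001]
wrist_force: [-0.1, -0.5, 0.4]
width: 0.494
grip_force: 0.0
```

Run:
```python
from h import *
P,p=look('s5')
a=np.radians(-6.9); D=P[...,:2]-[.5154,.1867]
cx=D[...,0]*np.cos(a)+D[...,1]*np.sin(a); cy=-D[...,0]*np.sin(a)+D[...,1]*np.cos(a)
hsv=cv2.cvtColor(p,cv2.COLOR_RGB2HSV)
w=(hsv[...,1]<70)&(hsv[...,2]>90)&(abs(cx)<.085)&(abs(cy)<.06)&(P[...,2]<.06)
for lo in np.arange(-.08,.08,.02):
    m=w&(cx>lo)&(cx<lo+.02); 
    if m.sum()>5:
        f=np.polyfit(cy[m],P[...,2][m],1); print(round(lo,3),m.sum(),"y",np.percentile(cy[m],[1,99]).round(4),"slope",f.round(3))
```

```text
t 11.8 pos [0.5179 0.1828 0.0372] F [-0.1 -0.5  0.4] M [-0.05  0.01  0.05] w 0.494 g 0.0
lid n in crate [0.004 0.009 1.   ] 718 c [ 0.0031 -0.0247  0.0231] rect ((2.6245880126953125, 2.562896728515625), (148.2555389404297, 81.6861801147461), 0.11002665758132935)
-0.08 59 y [-0.0383  0.0425] slope [-0.01   0.022]
-0.06 125 y [-0.0377  0.0426] slope [-0.007  0.023]
-0.04 101 y [-0.0372 -0.0134] slope [0.105 0.026]
-0.02 103 y [-0.0375 -0.0122] slope [0.068 0.025]
0.0 92 y [-0.0377 -0.0167] slope [0.11  0.026]
0.02 93 y [-0.0376 -0.016 ] slope [0.088 0.026]
0.04 115 y [-0.0372 -0.0089] slope [0.105 0.026]
0.06 125 y [-0.038  -0.0001] slope [-0.01   0.022]
```

View pics/s5.png

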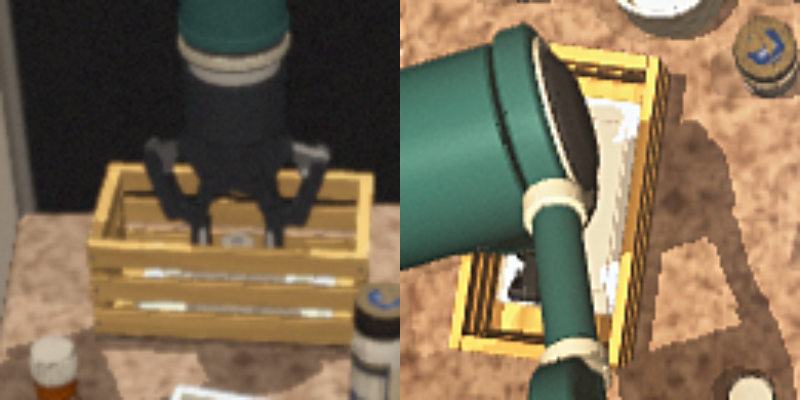

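The lid now lies level on the crate floor: plate top at 22–23 mm as expected, and square within 0.2°. I'll regrip firmly and lift.

>>> {"method": "step_arm", "body": {
  "motion": [
    [4.2, 0.15, 0, 0.3, 0],
    [4.2, 0.15, 0, 0.5, 0],
    [3, 0.15, 0, 0.5, 0],
    [2, 0.15, 0, 0.5, 0],
    [2, 0.15, 0, 0.5, 0],
    [2, 0.15, 0, 0.5, 0],
    [2, 0.15, 0, 0.5, 0]
  ],
  "force": 80
}}

```text
time: 12.6
tool_pos: [0.5179, 0.1845, 0.0322]
tcp_rot: [-2.353, -2.081, 0.0]
wrist_force: [-0.4, 0.4, -0.3]
width: 0.276
grip_force: 78.5
```

>>> {"method": "step_arm", "body": {
  "motion": [
    [2, 0.05, 0, -0.3, 0],
    [2, 0.05, 0, -0.8, 0],
    [2, 0.05, 0, -1.5, 0],
    [2, 0.05, 0, -2.2, 0],
    [2, 0.05, 0, -2.9, 0],
    [2, 0.05, 0, -3.0, 0]
  ]
}}

```text
time: 13.2
tool_pos: [0.5193, 0.1854, 0.0639]
tcp_rot: [2.353, 2.08, 0.004]
wrist_force: [0.4, 0.4, -4.5]
width: 0.278
grip_force: 78.6
```

```bash
python3 -c "
from h import *
look()"
```

```text
t 13.2 pos [0.5193 0.1854 0.0639] F [ 0.4  0.4 -4.5] M [ 0.05 -0.01 -0.02] w 0.278 g 78.6
lid n in crate [-0.004 -0.012  1.   ] 1052 c [ 0.0038 -0.0249  0.0546] rect ((3.73944091796875, 0.6240921020507812), (86.18211364746094, 148.7617645263672), 89.98023223876953)
```

>>> {"method": "step_arm", "body": {
  "motion": [
    [2, 0, 0, -1.5, 0],
    [2, 0, 0, -3, 0],
    [2, 0, 0, -5, 0],
    [2, 0, 0, -7.5, 0],
    [2, 0, 0, -10, 0],
    [2, 0, 0, -12, 0],
    [2, 0, 0, -13.5, 0],
    [2, 0, 0, -14, 0],
    [2, 0, 0, -14, 0]
  ]
}}

```text
time: 14.2
tool_pos: [0.5187, 0.1852, 0.2034]
tcp_rot: [2.353, 2.081, 0.003]
wrist_force: [-0.6, -0.9, -3.9]
width: 0.279
grip_force: 78.9
```

```bash
python3 -c "
from h import *
s=bot.read_state(); print(s['time'],s['tool_pos'],s['wrist_force'],s['grip_force'])
go(.539,-.053,.20,-36,s)"
```

```text
14.2 [0.51868341 0.18517982 0.20341755] [-0.574644   -0.85339723 -3.88634933] 78.93591284751892
d [-23.39   4.93   0.33] twist 29.0 closing yaw -7.0 tilt 0.11
```

>>> {"method": "step_arm", "body": {
  "motion": [
    [2, -1, 0.2, 0, 1],
    [2, -3, 0.6, 0, 3],
    [2, -5.5, 1.2, 0, 6],
    [2, -8, 1.7, 0, 9],
    [2, -10.5, 2.2, 0, 12],
    [2, -13, 2.7, 0, 15],
    [2, -15.5, 3.3, 0, 18],
    [2, -18, 3.8, 0, 21],
    [2, -20.5, 4.3, 0, 24],
    [2, -22.2, 4.7, 0, 25.5],
    [2, -23, 4.9, 0, 26.7],
    [2, -23.4, 4.9, 0, 26.7],
    [2, -23.4, 4.9, 0, 26.7]
  ]
}}

```text
time: 15.5
tool_pos: [0.5375, -0.0534, 0.2015]
tcp_rot: [-2.77, -1.48, 0.002]
wrist_force: [-0.6, -1.0, -3.5]
width: 0.27
grip_force: 79.0
```

```bash
cat >> h.py <<'E'
def lidpose(zlo,zhi,dz=.009):
    """lid yaw and centre from white points at the plate's top height near the dish, both views"""
    for n in("top","side"):
        p,d,c=shot(n); P=cloud(d,c); hsv=cv2.cvtColor(p,cv2.COLOR_RGB2HSV); z=P[...,2]
        m=(z>zlo)&(z<zhi)&(hsv[...,1]<80)&(abs(P[...,0]-.539)<.14)&(abs(P[...,1]+.053)<.14)
        q=P[m]; n_=len(q)
        c0=q.mean(0); nn=np.linalg.svd(q-c0)[2][2]; nn*=np.sign(nn[2])
        print(n,n_,"z",np.percentile(q[:,2],[5,50,95]).round(4),"n",nn.round(3),"rect",cv2.minAreaRect((q[:,:2]*1000).astype(np.float32)))
E
python3 - <<'E'
from h import *
s=bot.read_state(); print(s['time'],s['tool_pos'],s['wrist_force'],s['torque']); go(.539,-.053,.2,-34,s)
lidpose(.18,.205)
p,d,c=shot("top"); g=shot("side")[0]
cv2.imwrite("pics/s6.png",np.hstack([cv2.resize(g[150:310,210:370,::-1],(400,400)),cv2.resize(p[120:280,240:400,::-1],(400,400))]))
E
```

```text
15.5 [ 0.53754609 -0.05335276  0.20149371] [-0.64151134 -0.96135857 -3.48303597] [-0.00350271 -0.01018342 -0.01545571]
d [0.11 0.1  0.15] twist 0.2 closing yaw -33.8 tilt 0.09
top 755 z [0.1889 0.1916 0.1945] n [-0.007  0.009  1.   ] rect ((502.8780212402344, -28.84436798095703), (89.59854125976562, 66.63878631591797), 56.57044219970703)
side 2482 z [0.1863 0.1912 0.1938] n [-0.009 -0.028  1.   ] rect ((536.2180786132812, -53.97247314453125), (91.85570526123047, 150.67677307128906), 56.06942367553711)
```

View pics/s6.png

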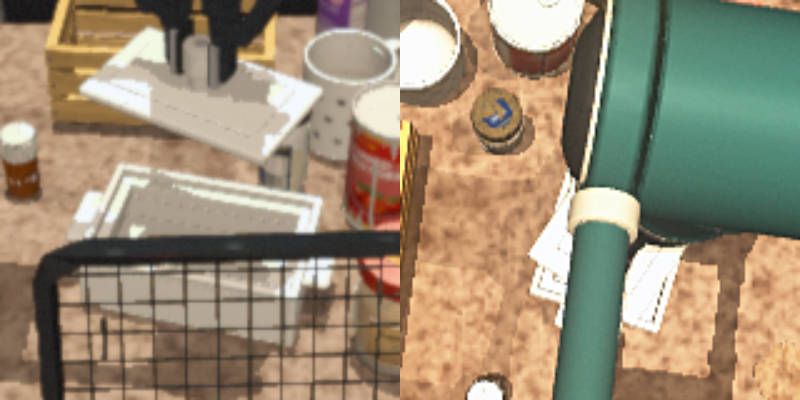

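The lid followed the knob fully while hanging, so its yaw is -34° and the dish's is -17°. It's level and centred, so I'll turn back 17° and check.

>>> {"method": "step_arm", "body": {
  "motion": [
    [2, 0.1, 0.1, 1, -3],
    [2, 0.1, 0.1, 2, -7],
    [2, 0.1, 0.1, 4, -11],
    [2, 0.1, 0.1, 6, -15],
    [2, 0.1, 0.1, 7, -17],
    [2, 0.1, 0.1, 7, -17],
    [2, 0.1, 0.1, 7, -17]
  ]
}}

```text
time: 16.4
tool_pos: [0.5397, -0.0525, 0.1325]
tcp_rot: [-2.521, -1.875, -0.0]
wrist_force: [-0.4, -0.1, -2.5]
width: 0.279
grip_force: 79.0
```

Run:
```python
from h import *
s=bot.read_state(); print(s['time'],s['tool_pos'],s['wrist_force']); go(.539,-.053,.07,-17,s)
lidpose(.11,.135)
p,d,c=shot("side");P=cloud(d,c);hsv=cv2.cvtColor(p,cv2.COLOR_RGB2HSV);z=P[...,2]
m=(z>.053)&(z<.063)&(hsv[...,1]<80)&(abs(P[...,0]-.539)<.1)&(abs(P[...,1]+.053)<.1)
print("side rim",cv2.minAreaRect((P[m][:,:2]*1000).astype(np.float32)),m.sum())
```

```text
16.4 [ 0.53970537 -0.05245773  0.13251111] [-0.38266981 -0.09272574 -2.5227499 ]
d [-0.07 -0.05  6.25] twist 0.3 closing yaw -16.7 tilt 0.01
top 493 z [0.1191 0.1224 0.1253] n [0.044 0.006 0.999] rect ((568.1529541015625, -25.028045654296875), (237.21661376953125, 104.4321060180664), 10.543553352355957)
side 2390 z [0.1181 0.1227 0.1254] n [-0.007 -0.026  1.   ] rect ((558.41796875, -26.370590209960938), (155.12339782714844, 170.70159912109375), 73.22309875488281)
side rim ((546.7674560546875, -24.494125366210938), (176.85220336914062, 171.612060546875), 73.18099212646484) 318
```

Run:
```python
from h import *
p,d,c=shot("side");P=cloud(d,c);hsv=cv2.cvtColor(p,cv2.COLOR_RGB2HSV);z=P[...,2]
m=((z>.112)&(z<.13)&(hsv[...,1]<80)&(abs(P[...,0]-.539)<.11)&(abs(P[...,1]+.053)<.09)).astype(np.uint8)
m=cv2.morphologyEx(m,cv2.MORPH_OPEN,np.ones((3,3),np.uint8))
n,l,st,_=cv2.connectedComponentsWithStats(m); k=1+st[1:,4].argmax(); q=P[l==k]
print(st[1:,4],cv2.minAreaRect((q[:,:2]*1000).astype(np.float32)))
```

```text
[2372] ((539.68359375, -53.25232696533203), (93.62617492675781, 149.8520965576172), 73.20012664794922)
```

Lid yaw is -16.8° and its centre is (0.540, -0.053), against a dish pose of -17° and (0.539, -0.053). I'll lower it.

>>> {"method": "step_arm", "body": {
  "motion": [
    [2, -0.05, -0.05, 1.5, 0],
    [2, -0.05, -0.05, 3, 0],
    [2, -0.05, -0.05, 4.2, 0],
    [2, -0.05, -0.05, 5, 0],
    [2, -0.05, -0.05, 5.5, 0],
    [2, -0.05, -0.05, 5.8, 0],
    [2, -0.05, -0.05, 6.0, 0],
    [2, -0.05, -0.05, 6.2, 0],
    [2, -0.05, -0.05, 6.3, 0],
    [2, -0.05, -0.05, 6.3, 0]
  ]
}}

```text
time: 17.6
tool_pos: [0.5391, -0.0533, 0.0695]
tcp_rot: [2.521, 1.874, 0.001]
wrist_force: [0.3, -0.2, -3.3]
width: 0.283
grip_force: 78.9
```

```bash
cat >> h.py <<'E'
def fin():
    s=bot.read_state(); print(s['time'],s['tool_pos'],s['wrist_force'],s['torque'].round(2))
    for n in("side","top"):
        p,d,c=shot(n);P=cloud(d,c);hsv=cv2.cvtColor(p,cv2.COLOR_RGB2HSV);z=P[...,2]
        m=((z>.05)&(z<.075)&(hsv[...,1]<80)&(abs(P[...,0]-.539)<.1)&(abs(P[...,1]+.053)<.09)).astype(np.uint8)
        D=P[...,:2]-[.539,-.053]; a=np.radians(-17); cx=D[...,0]*np.cos(a)+D[...,1]*np.sin(a); cy=-D[...,0]*np.sin(a)+D[...,1]*np.cos(a)
        q=P[(m>0)&(abs(cx)<.07)&(abs(cy)<.04)]; c0=np.median(q,0); q=q[abs(q[:,2]-c0[2])<.005]; nn=np.linalg.svd(q-q.mean(0))[2][2]
        print(n,"plate top z",c0[2].round(4),"n",(nn*np.sign(nn[2])).round(3),len(q))
    return p
E
python3 -c "
from h import *
fin()"
```

```text
17.6 [ 0.53911117 -0.05329298  0.06950518] [ 0.30471513 -0.23330426 -3.28142676] [-0.05 -0.05  0.02]
side plate top z 0.0597 n [0.003 0.014 1.   ] 1010
top plate top z 0.0596 n [-0.02   0.001  1.   ] 256
```

Plate top is at 59.6 mm and the seat puts it at 59. The lid is inside the recess and still hanging free, so I'll go a touch lower and release.

>>> {"method": "step_arm", "body": {
  "motion": [
    [2, 0, 0, 0.1, 0],
    [2, 0, 0, 0.15, 0],
    [2, 0, 0, 0.15, 0],
    [3, 0, 0, 0.1, 0],
    [3.6, 0, 0, 0, 0],
    [4.2, 0, 0, 0, 0],
    [4.2, 0, 0, 0, 0]
  ]
}}

```text
time: 18.4
tool_pos: [0.5392, -0.0533, 0.0694]
tcp_rot: [2.521, 1.874, 0.001]
wrist_force: [0.2, 0.2, 1.2]
width: 0.492
grip_force: 0.0
```

>>> {"method": "step_arm", "body": {
  "motion": [
    [4.2, 0, 0, -1, 0],
    [4.2, 0, 0, -3, 0],
    [4.2, 0, 0, -6, 0],
    [4.2, 0, 0, -10, 0],
    [4.2, 0, 0, -14, 0],
    [4.2, 0, 0, -18, 0],
    [4.2, 0, 0, -20, 0],
    [4.2, 0, 0, -20, 0]
  ]
}}

```text
time: 19.2
tool_pos: [0.5415, -0.0537, 0.2748]
tcp_rot: [2.516, 1.871, 0.01]
wrist_force: [-0.2, 0.6, 0.7]
width: 0.491
grip_force: 0.0
```

Run:
```python
from h import *
fin()
g=shot("side")[0]; p=shot("top")[0]
cv2.imwrite("pics/s7.png",np.hstack([cv2.resize(g[150:310,210:370,::-1],(400,400)),cv2.resize(p[120:280,240:400,::-1],(400,400))]))
```

```text
19.2 [ 0.54150244 -0.05365828  0.27484093] [-0.16310945  0.55400733  0.72501989] [ 0.04 -0.03  0.04]
side plate top z 0.0595 n [0.004 0.013 1.   ] 1170
top plate top z 0.0597 n [ 0.01  -0.001  1.   ] 229
```

View pics/s7.png

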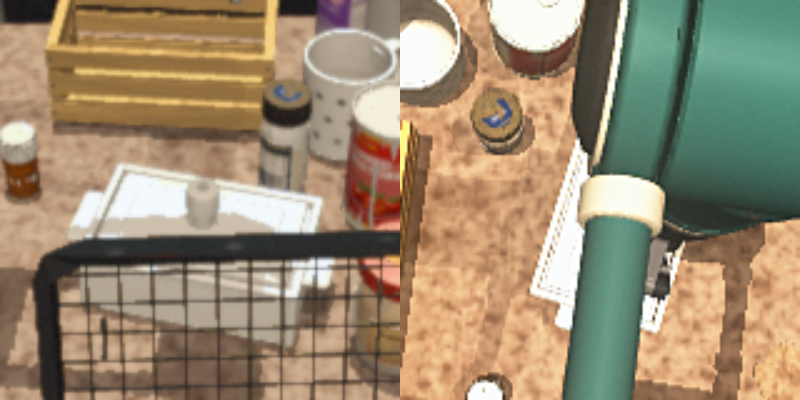

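The lid lies flat in the recess: knob at (203,200) in the left half, an even rim gap all round, plate top at 59.6 mm. The jars and bottle stand as before, and the gripper is clear.

```bash
python3 -c "
from workcell import bot
print(bot.finish_job())"
```

```text
the job is handed in; nothing more can be done
None
```

The lid is out of the crate and lying flat in the dish's recess, let go, with the gripper clear and the jars, bottle and mug as they stood; I handed the job in at about 19 s, and no verdict was returned.

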